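# Power down the microscope light base and hold the column socket over its screw holes

### The arm

A 7-joint arm with a two-finger parallel gripper is mounted at the origin on the work surface. World frame = base frame: x ahead of the robot, y to its left, z up, the work surface at z = 0. Lengths are in m, angles in rad, forces in N, time in s.
With the tool pointing down it reaches from about 0.425 to 0.925 m from the base axis. Payload 6.8 kg.
Tool frame: the origin (TCP) lies at the very end of the fingers, on their centre line; the grasp point (between the pads) lies bot.tcp_to_grasp behind it (bot.tcp_to_grasp is the distance from the TCP to the grasp point, in m); z points along the fingers, y is the line along which they close (so a half turn about z gives the same grasp; the last joint's range is limited). The gripper opens to 85 mm and grips with 20 to 120 N. Pads are 22 mm wide; open, the fingers measure 114 mm over their backs; the gripper's body (76 mm by 85 mm) begins 54 mm behind the grasp point. The pads swing forward as they close: fully open they stand 13 mm farther back than shut.
Start: joints at [-1.422, 0.477, 0.022, 1.555, -0.011, 1.109, -0.083], TCP at [0.171, 0.653, 0.231] pointing down, gripper open.
Joint ranges: [-2.96, 2.96], [-0.34, 2.1], [-1.41, 1.46], [0.24, 2.44], [-1.37, 4.51], [0.17, 1.92], [-2.96, 2.96]. Speed limits (rad/s): [2.39, 2.39, 3.14, 3.14, 3.14, 3.14, 3.14].

### API

Orientations are given as a unit quaternion [w, x, y, z].
In Python, from station import bot gives the robot as it stands.
- The arm moves only by the tool servo_tool, never from a script. Its argument "motion" is a list that holds one entry, the list of rows, each a list of 7 numbers: the shift along the tool's x, y, z in m, then the turn, a rotation vector about the tool's x, y, z in units of 5 degrees (1.0 is 5 degrees), then the opening, from 0 (shut) to 1 (fully open). A call has 1 to 20 rows; each row is the pose to reach, as a shift and turn from the pose commanded when the call began, along the tool's axes at that moment; what a row does not reach only later rows make up. A row lasts 1/12 s, in which the tool goes at most 41.7 mm and 7.16 degrees, less where a joint would pass 70% of its speed; a pose out of reach is approached as far as the arm can. A call with a gripper value outside its range is refused whole. The fingers move at their own pace and stop on an object; "grip_force" is the grip in N (left out, the last holds). Time passes only in rows, so rows that repeat a pose let the fingers close. It gives the time, the measured TCP pose, the force, the opening and the grip force at its end, in the units of the state.
- bot.get_obs(): the state, without advancing time (a new reading comes with each control period).
- bot.read_camera(name): name is "side" or "top" or "wrist"; returns a dict with "img" (384x512x3 uint8, red, green, blue), "K" (3x3 intrinsics, pixels), "k1" (the pictures are not rectified: a ray, as slopes to the right and down, at radius r is drawn at 1 + k1 r^2 times it, then the intrinsics apply), "pose" (4x4, takes a point from camera to world coordinates). Camera axes: x right, y down, z forward; pixel columns grow to the right and rows downward; lengths in m; the calibration is good to about 2 mm. A picture is of the moment at which its call begins. There is no depth.
- bot.hand_in(): hands the job in; it is judged then, once.
The state is a dict: "t": time; "q": joint angles; "joint_vel": joint speeds; "joint_torque": joint torques, N m; "eef_pos": TCP position; "tool_rot": TCP orientation; "contact_force": force on the tool from outside, world axes, zero at the start; "torque": the same for the moment, N m; "gripper_width": opening from 0.0 (shut) to 1.0 (fully open); "grasp_force": force on a finger pad.
Only numpy, scipy, OpenCV 4.12 (cv2) and the standard library are available. Lean on these libraries where they do the work, as an engineer would, in place of code of your own. Each camera call takes 0.05 s, during which the arm holds its last target. There are 200 camera calls.

### The job

Shut the stereo-microscope light base down by pressing its keys fully, one at a time: yellow (lamp), then blue (focus drive), then red (power). Only after that, pick up the dark column socket by its square clamp block and hold it level over the bright mounting face at the rear of the base, clamping knob towards the rear, all four flange holes in line with the four threaded holes and its underside about 15 mm above the face, so that I can plug in the connector underneath and start the screws. Finish holding it still there in the gripper, never letting it touch the base, and leave the other parts on the bench where they are.

Things in the scene. Friction and masses are not known exactly. Their poses are not given: they have to be found in the camera images.
- light_base: slate-grey microscope light base, fixed, 260 (x) x 180 (y) x 50 mm high, origin on the bench under its centre; -x end is the front with the key panel, +x end the rear. White stage glass mid-top. At the rear, centred at x = +72 mm, a bright mounting face 90 (x) x 100 (y) mm, raised to 56 mm height, with four 7 mm threaded holes and a 28 mm cable well. Start yaw within 0.3 rad of 0
- face (a point): centre of the bright mounting face, on its upper surface, 56 mm above the bench; axes as the light base
- thread0 (a point): mouth of the front left threaded hole (-32, +37 mm from the centre of the face in the base's axes)
- thread1 (a point): mouth of the front right threaded hole (-32, -37 mm)
- thread2 (a point): mouth of the rear left threaded hole (+32, +37 mm)
- thread3 (a point): mouth of the rear right threaded hole (+32, -37 mm)
- key_lamp_top (a point): top centre of the yellow lamp key, middle of the three round keys on the front panel. The keys are 20 mm across, in a row along the base's y axis at 52 mm pitch, 105 mm in front of the base's origin; the key's top moves down with it
- key_drive_top (a point): top centre of the blue focus-drive key, right-hand (-y) end of the row
- key_power_top (a point): top centre of the red power key, left-hand (+y) end of the row
- key_lamp (a joint): travel of the yellow key, m: 0 up, 0.006 fully down; spring, about 4 N to push fully down, returns by itself
- key_drive (a joint): travel of the blue key, m, as the yellow one
- key_power (a joint): travel of the red key, m, as the yellow one
- socket: column socket, loose, about 0.4 kg, dark metal, flat on the bench left or right of the base, origin under its centre. Flange 90 (x) x 100 (y) x 8 mm with four 9 mm holes; on it a square clamp block 46 x 46 mm, 8 to 50 mm high, with a 32 mm vertical bore; a black knob (20 mm, 28 mm high) reaches from the block's +x side to x = 44 mm: grip the block across y. Start yaw within 1.2 rad of 0
- grip (a point): on the socket's axis, 38 mm above its underside, 12 mm below the top of the clamp block; axes as the socket
- hole0 (a point): flange hole (-32, +37 mm) at the underside; belongs over thread0 (knob towards the rear of the base)
- hole1 (a point): flange hole (-32, -37 mm) at the underside; belongs over thread1
- hole2 (a point): flange hole (+32, +37 mm) at the underside, on the knob side; belongs over thread2
- hole3 (a point): flange hole (+32, -37 mm) at the underside, on the knob side; belongs over thread3
- mount_ring: black camera mount ring lying on the bench on the other side of the base from the socket, 62 mm across, 20 mm high, origin at its underside; bystander
- mirror_arm: chrome mirror arm lying on the bench, a 48 mm mirror (origin under its centre) in a fork with an arm reaching 116 mm towards its +x, 14 mm high; bystander
- filter: frosted glass filter disc, 53 mm across, 4 mm thick, origin at its underside; bystander
- draw_tube: brass draw tube standing upright, 36 mm across, 86 mm high, origin at its underside; bystander

How it is judged:
By the outcome, as a careful person would: the job done as asked, in the order asked, and still so for the second after the job is handed in, while the arm keeps its last pose, push and grip.
It also fails if it takes over 61 s, if anything falls off the work surface, if the arm or the gripper's body presses on something with over 40 N, if the wrist force passes 120 N, or if a joint passes its speed limit or range.

## Working session

There is one attempt and no reset: what is moved stays moved. The work goes in short steps, Python scripts to look and compute and a tool call to move; the robot and the scene stay as the last step left them, time stands still between calls to the robot, and variables do not carry over. Pictures are saved under pics/ and viewed, at most 10 in all, crops included, and the job is handed in when it is done.

Besides the shell and the picture viewer there is one more tool, called after "Call:" as name(argument=value, ...) on one line, values as JSON. servo_tool: Moves the arm, as the interface text tells. Its arguments: {"type":"object","properties":{"motion":{"type":"array"},"grip_force":{"type":"number"}},"required":["motion"]}

```bash
ls; mkdir -p pics; python3 - <<'E'
from station import bot
import cv2,numpy as np
o=bot.get_obs();print({k:np.round(v,4).tolist() for k,v in o.items()},bot.tcp_to_grasp)
ims=[]
for n in("top","side"):
    c=bot.read_camera(n);cv2.imwrite(f"pics/{n}0.png",c["img"][:,:,::-1])
    print(n,c["K"].tolist(),c["k1"],np.round(c["pose"],4).tolist())
E
```

```text
pics
{'t': 0.0, 'q': [-1.4221, 0.4778, 0.0223, 1.5564, -0.0115, 1.1093, -0.0831], 'joint_vel': [-0.0015, -0.0005, -0.0009, 0.0021, 0.0005, 0.0003, 0.0004], 'joint_torque': [-0.0005, -59.6456, 1.6079, -28.1191, 0.0124, 0.0096, -0.0], 'eef_pos': [0.1713, 0.6523, 0.2303], 'tool_rot': [-0.0001, 0.128, 0.9918, -0.0009], 'contact_force': [0.0772, -1.0021, -0.3987], 'torque': [0.06, -0.017, 0.0752], 'grasp_force': 0.0, 'gripper_width': 1.0016} 0.0187
top [[356.06153648849613, 0.0, 257.5015136743297], [0.0, 356.06153648849613, 191.23780651734367], [0.0, 0.0, 1.0]] -0.02887356753325475 [[-0.0297, -0.9862, 0.1629, 0.3663], [-0.9992, 0.025, -0.031, 0.015], [0.0265, -0.1637, -0.9862, 0.9204], [0.0, 0.0, 0.0, 1.0]]
side [[395.1149591263392, 0.0, 260.6708285977074], [0.0, 395.1149591263392, 191.72021083103726], [0.0, 0.0, 1.0]] -0.07008774209464597 [[0.983, -0.1356, 0.1237, 0.3453], [-0.1836, -0.7221, 0.667, -0.7308], [-0.0011, -0.6784, -0.7347, 0.8955], [0.0, 0.0, 0.0, 1.0]]
```

View pics/top0.png

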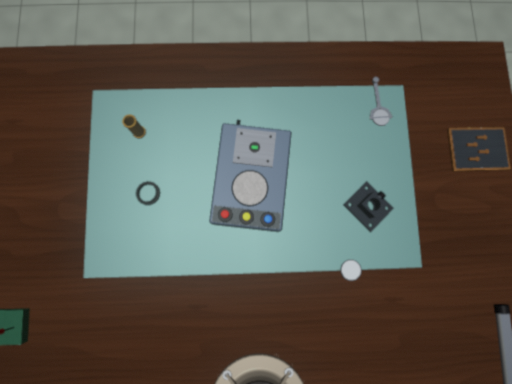

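View pics/side0.png

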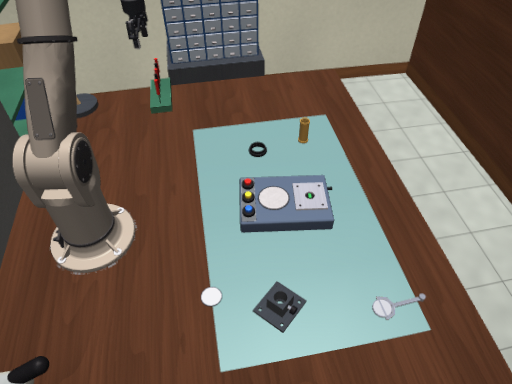

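Top view: base centred near (250,180), keys red (225,214), yellow (246,216) and blue (268,219), bright face near (255,147). The socket is at (368,206) with its knob at (380,196), towards +x,-y. The side view shows the same layout, with the socket at (280,305) and the filter disc close by at (211,297).

```bash
cat > h.py <<'E'
from station import bot
import cv2,numpy as np
def cam(n): return bot.read_camera(n)
def rays(c,uv):
    uv=np.asarray(uv,float).reshape(-1,1,2)
    # k1 model = OpenCV radial model
    p=cv2.undistortPoints(uv,c["K"],np.array([c["k1"],0,0,0,0.]))[:,0]
    d=np.c_[p,np.ones(len(p))]@c["pose"][:3,:3].T
    return c["pose"][:3,3],d
def onz(c,uv,z):
    o,d=rays(c,uv);return o+d*((z-o[2])/d[:,2])[:,None]
def tri(c1,u1,c2,u2):
    o1,d1=rays(c1,u1);o2,d2=rays(c2,u2);out=[]
    for a,b in zip(d1,d2):
        s=np.linalg.lstsq(np.c_[a,-b],o2-o1,rcond=None)[0]
        out.append(np.r_[(o1+a*s[0]+o2+b*s[1])/2,np.linalg.norm(o1+a*s[0]-o2-b*s[1])])
    return np.array(out)
def proj(c,P):
    T=np.linalg.inv(c["pose"]);r=cv2.Rodrigues(T[:3,:3])[0]
    return cv2.projectPoints(np.asarray(P,float).reshape(-1,3),r,T[:3,3],c["K"],np.array([c["k1"],0,0,0,0.]))[0][:,0]
def blobs(mask,amin=10):
    n,l,s,ce=cv2.connectedComponentsWithStats(mask.astype(np.uint8),connectivity=8)
    return [(int(s[i,4]),ce[i],l==i) for i in range(1,n) if s[i,4]>=amin]
def keys(c):
    h=cv2.cvtColor(c["img"],cv2.COLOR_RGB2HSV);H,S,V=[h[...,i].astype(int) for i in range(3)]
    R=[]
    for lo,hi in((22,35),(102,120),(-6,6)):
        HH=np.where(H>170,H-180,H)
        R.append((HH>=lo)&(HH<=hi)&(S>150)&(V>90))
    return R
E
python3 - <<'E'
from h import *
t=cam("top");s=cam("side");U={}
for n,c,roi in(("t",t,(195,200,285,235)),("s",s,(230,165,265,225))):
    M=np.zeros(c["img"].shape[:2],bool);M[roi[1]:roi[3],roi[0]:roi[2]]=1
    U[n]=[]
    for m in keys(c):
        b=sorted(blobs(m&M,4),key=lambda b:-b[0]);print(n,[(x[0],x[1].round(1).tolist()) for x in b[:3]]);U[n].append(b[0][1])
print(tri(t,U["t"],s,U["s"]).round(4)); print(onz(t,U["t"],.056).round(4),onz(s,U["s"],.056).round(4))
for n,c,r in(("t",t,(200,110,420,245)),("s",s,(230,165,340,335))):
    pass
a=cv2.resize(t["img"][115:240,205:300],None,fx=4.5,fy=4.5,interpolation=2)
b=cv2.resize(t["img"][170:245,335:405],None,fx=4.5,fy=4.5,interpolation=2)
b=cv2.copyMakeBorder(b,0,a.shape[0]-b.shape[0],0,0,cv2.BORDER_CONSTANT)
cv2.imwrite("pics/crop1.png",np.hstack([a,b])[:,:,::-1])
E
```

```text
t [(17, [247.4, 215.7])]
t [(46, [267.8, 218.5])]
t [(40, [224.5, 213.8])]
s [(38, [247.9, 194.6])]
s [(42, [248.2, 208.3])]
s [(36, [247.3, 181.4])]
[[ 4.475e-01  1.430e-02  7.030e-02  1.100e-03]
 [ 4.398e-01 -3.460e-02  6.870e-02  6.000e-04]
 [ 4.542e-01  6.900e-02  6.710e-02  3.000e-04]]
[[ 0.4494  0.0143  0.056 ]
 [ 0.4412 -0.0353  0.056 ]
 [ 0.4555  0.0697  0.056 ]] [[ 0.4486  0.0272  0.056 ]
 [ 0.441  -0.0239  0.056 ]
 [ 0.4555  0.0797  0.056 ]]
```

View pics/crop1.png

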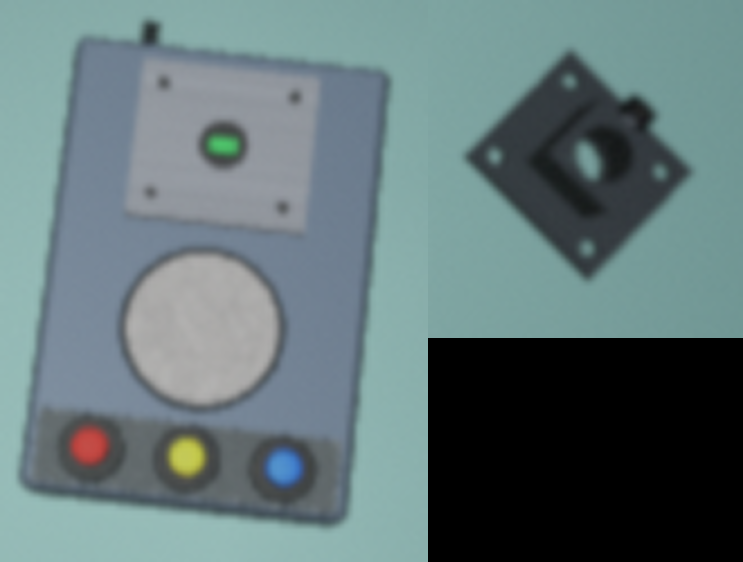

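The crop shows the four dark thread holes on the bright face at crop (150,192), (282,207), (164,82) and (295,96). The socket's flange holes are at (495,156), (587,248), (569,81) and (660,172), and the knob lies between the last two.

```bash
cat >> h.py <<'E'
def rc(g,p,r=4):
    "subpixel centroid of a bright (g high) spot near p"
    for _ in range(4):
        x0,y0=np.round(p).astype(int);w=g[y0-r:y0+r+1,x0-r:x0+r+1].astype(float)
        w=np.clip(w-np.median(w)-0.3*(w.max()-np.median(w)),0,None);yy,xx=np.mgrid[-r:r+1,-r:r+1]
        p=np.array([x0+(w*xx).sum()/w.sum(),y0+(w*yy).sum()/w.sum()])
    return p
M4=np.array([[-.032,.037],[-.032,-.037],[.032,.037],[.032,-.037]])
def fit(P,M=M4):
    P=P[:,:2];a=P-P.mean(0);b=M-M.mean(0)
    th=np.arctan2((b[:,0]*a[:,1]-b[:,1]*a[:,0]).sum(),(a*b).sum());R=np.array([[np.cos(th),-np.sin(th)],[np.sin(th),np.cos(th)]])
    c=P.mean(0)-R@M.mean(0);return c,th,np.abs(P-(M@R.T+c)).max()
E
python3 - <<'E'
from h import *
t=cam("top");s=cam("side")
gt=t["img"].min(2).astype(float); gs=s["img"].min(2).astype(float)
f0=np.array([[150,192],[282,207],[164,82],[295,96]])/4.5+[205,115]
f=np.array([rc(-gt,p) for p in f0]);fp=onz(t,f,.056);c,th,e=fit(fp);print("face",c,th,e)
P=np.array([[495,156],[587,248],[569,81],[660,172]])-[428,0]
h=np.array([rc(gt,p,3) for p in P/4.5+[335,170]])
for z in(.004,):c2,th2,e2=fit(onz(t,h,z));print("sock",z,c2,th2,e2)
# cross-check with the side view
W=np.c_[fp[:,:2],np.full(4,.056)];ps=proj(s,W)
fs=np.array([rc(-gs,p,3) for p in ps]);print("face side",fit(onz(s,fs,.056)),(fs-ps).round(1).tolist())
R=lambda a:np.array([[np.cos(a),-np.sin(a)],[np.sin(a),np.cos(a)]])
hw=np.c_[M4@R(th2).T+c2,np.full(4,.004)];ps=proj(s,hw);hs=np.array([rc(gs,p,3) for p in ps]);print("sock side",fit(onz(s,hs,.004)),(hs-ps).round(1).tolist())
fd,td=c,th
for n,y in(("lamp",0),("drive",-.052),("power",.052)):print(n,fd+R(td)@[-.177,y])
a=cv2.resize(s["img"][165:235,225:340],None,fx=5,fy=5,interpolation=2)
cv2.imwrite("pics/crop2.png",a[:,:,::-1])
E
```

```text
face [ 0.62233211 -0.00674369] -0.1365349774394411 0.0010615745088070616
sock 0.004 [ 0.47119588 -0.30166699] -0.8376301134377591 0.00068637874116112
face side (array([ 0.62202362, -0.00626114]), np.float64(-0.13789772704471484), np.float64(0.0004566184231438522)) [[0.3, 0.1], [-0.3, -0.1], [-0.3, -0.3], [-0.4, -0.2]]
sock side (array([ 0.47084005, -0.30194331]), np.float64(-0.8352451041753718), np.float64(0.001925925771118886)) [[0.0, 0.8], [-0.3, -0.0], [-0.2, -0.1], [-0.0, -0.2]]
lamp [0.44697934 0.01734798]
drive [ 0.43990156 -0.03416808]
power [0.45405713 0.06886405]
```

View pics/crop2.png

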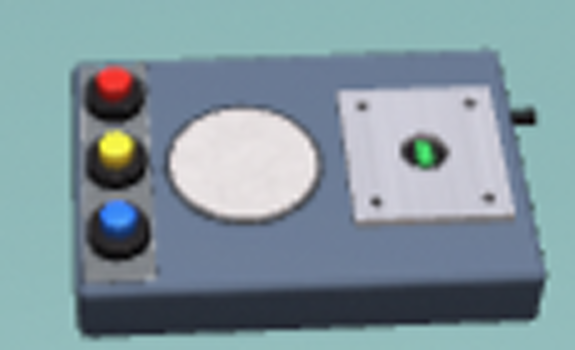

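```bash
cat >> h.py <<'E'
from scipy.spatial.transform import Rotation as Ro
def to(p,ydeg,o=None,q=None):
    "shift (tool axes) and turn (5 deg units) to bring the TCP to p, pointing down, tool y at world angle ydeg"
    ob=bot.get_obs();q=ob["tool_rot"];R0=Ro.from_quat([q[1],q[2],q[3],q[0]])
    a=np.radians(ydeg);y=np.array([np.cos(a),np.sin(a),0]);z=np.array([0,0,-1.]);x=np.cross(y,z)
    R1=Ro.from_matrix(np.c_[x,y,z])
    print(np.round(p,4),"shift",R0.inv().apply(np.asarray(p)-ob["eef_pos"]).round(4),"turn",((R0.inv()*R1).as_rotvec(True)/5).round(3))
E
python3 - <<'E'
from h import *
for p in([.42,.36,.2],[.447,.0171,.1]):to(p,82.2)
E
```

```text
[0.42 0.36 0.2 ] shift [-0.3148 -0.2199  0.0311] turn [-0.007 -0.    -1.383]
[0.447  0.0171 0.1   ] shift [-0.428  -0.5446  0.1313] turn [-0.007 -0.    -1.383]
```

Call:
servo_tool(motion=[[[-0.032, -0.022, 0.003, 0, 0, -0.1, 0], [-0.064, -0.044, 0.006, 0, 0, -0.3, 0], [-0.095, -0.066, 0.009, 0, 0, -0.4, 0], [-0.126, -0.088, 0.012, 0, 0, -0.6, 0], [-0.157, -0.11, 0.015, 0, 0, -0.7, 0], [-0.189, -0.132, 0.018, 0, 0, -0.8, 0], [-0.22, -0.154, 0.021, 0, 0, -1.0, 0], [-0.252, -0.176, 0.025, 0, 0, -1.1, 0], [-0.283, -0.198, 0.028, 0, 0, -1.25, 0], [-0.315, -0.22, 0.031, 0, 0, -1.383, 0], [-0.328, -0.257, 0.04, 0, 0, -1.383, 0], [-0.34, -0.293, 0.05, 0, 0, -1.383, 0], [-0.353, -0.33, 0.06, 0, 0, -1.383, 0], [-0.365, -0.366, 0.07, 0, 0, -1.383, 0], [-0.378, -0.4, 0.08, 0, 0, -1.383, 0], [-0.39, -0.436, 0.09, 0, 0, -1.383, 0], [-0.403, -0.472, 0.1, 0, 0, -1.383, 0], [-0.416, -0.508, 0.11, 0, 0, -1.383, 0], [-0.428, -0.545, 0.12, 0, 0, -1.383, 0], [-0.428, -0.545, 0.131, 0, 0, -1.383, 0]]])

```text
t: 1.97
eef_pos: [0.447, 0.0092, 0.1003]
tool_rot: [0.001, 0.073, 0.997, -0.001]
contact_force: [-0.2, 0.1, 0.1]
gripper_width: 0.003
grasp_force: 0.0
```

```bash
python3 - <<'E'
from h import *
o=bot.get_obs();print(o["t"],o["q"],o["eef_pos"],o["contact_force"],o["gripper_width"])
to([.447,.0171,.08],82.2)
E
```

```text
1.9667 [-0.37353968  0.30139283  0.24651755  2.21366671 -0.11720761  0.63784752
  1.38115717] [0.44695894 0.00922415 0.10032917] [-0.17644657  0.1376085   0.08862354] 0.003301166403619626
[0.447  0.0171 0.08  ] shift [0.0011 0.0078 0.0203] turn [-0.029  0.015 -0.115]
```

Call:
servo_tool(motion=[[[0, 0, 0.005, 0, 0, 0, 0], [0, 0, 0.01, 0, 0, 0, 0], [0, 0, 0.015, 0, 0, 0, 0], [0, 0, 0.015, 0, 0, 0, 0]]])

```text
t: 2.3
eef_pos: [0.4467, 0.0185, 0.0847]
tool_rot: [-0.0, 0.067, 0.998, 0.0]
contact_force: [-0.6, 0.1, 0.1]
gripper_width: -0.002
grasp_force: 0.0
```

```bash
python3 - <<'E'
from h import *
o=bot.get_obs();print(o["joint_vel"].round(3))
to([.447,.0171,.064],82.2)
c=cam("side");cv2.imwrite("pics/s2.png",cv2.resize(c["img"][100:235,200:340],None,fx=4,fy=4,interpolation=2)[:,:,::-1])
E
```

```text
[-0.004 -0.014  0.008 -0.007  0.009  0.02  -0.006]
[0.447  0.0171 0.064 ] shift [-0.0005 -0.0014  0.0207] turn [ 0.002 -0.01   0.032]
```

View pics/s2.png

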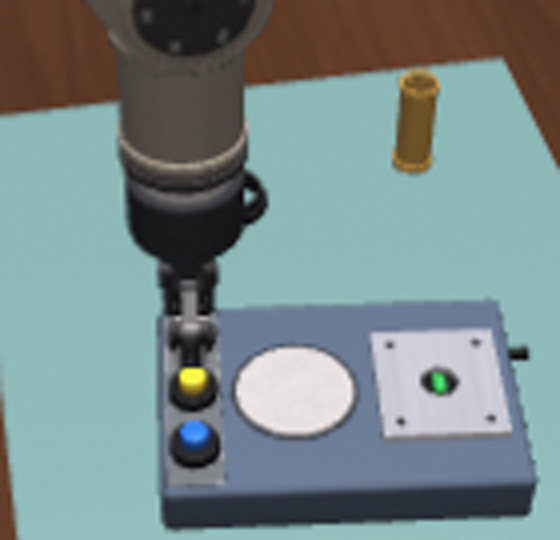

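The side crop shows the closed fingertips just above the yellow key at crop (192,375), with red hidden behind the gripper. I'll descend slowly and watch the force.

Call:
servo_tool(motion=[[[0, -0.001, 0.006, 0, 0, 0, 0], [0, -0.001, 0.012, 0, 0, 0, 0], [0, -0.001, 0.015, 0, 0, 0, 0], [0, -0.001, 0.018, 0, 0, 0, 0], [0, -0.001, 0.019, 0, 0, 0, 0], [0, -0.001, 0.019, 0, 0, 0, 0]]])

```text
t: 2.85
eef_pos: [0.447, 0.0165, 0.0663]
tool_rot: [-0.0, 0.068, 0.998, 0.0]
contact_force: [0.2, 1.6, 3.9]
gripper_width: -0.004
grasp_force: 1.9
```

Call:
servo_tool(motion=[[[0, 0, 0.0015, 0, 0, 0, 0], [0, 0, 0.003, 0, 0, 0, 0], [0, 0, 0.003, 0, 0, 0, 0]]])

```text
t: 3.1
eef_pos: [0.4471, 0.0165, 0.0654]
tool_rot: [-0.0, 0.068, 0.998, 0.001]
contact_force: [-9.6, 1.3, 35.6]
gripper_width: -0.005
grasp_force: 18.1
```

Call:
servo_tool(motion=[[[0, 0, 0.0015, 0, 0, 0, 0], [0, 0, 0.003, 0, 0, 0, 0], [0, 0, 0.003, 0, 0, 0, 0]]])

```text
t: 3.35
eef_pos: [0.4473, 0.0165, 0.0646]
tool_rot: [-0.0, 0.068, 0.998, 0.001]
contact_force: [-19.6, 1.5, 72.7]
gripper_width: 0.001
grasp_force: 36.5
```

The yellow key hits its stop at z ≈ 0.0657: 3.9 N just before it, then a stiff rise. I overpressed it, so I'm backing off and will press the other keys more gently.

Call:
servo_tool(motion=[[[0, 0, -0.015, 0, 0, 0, 0], [0, 0, -0.03, 0, 0, 0, 0], [0, -0.017, -0.03, 0, 0, 0, 0], [0, -0.034, -0.03, 0, 0, 0, 0], [0, -0.051, -0.03, 0, 0, 0, 0], [0, -0.051, -0.03, 0, 0, 0, 0], [0, -0.051, -0.03, 0, 0, 0, 0], [0, -0.051, -0.03, 0, 0, 0, 0]]])

```text
t: 4.02
eef_pos: [0.4399, -0.034, 0.0902]
tool_rot: [-0.0, 0.068, 0.998, 0.0]
contact_force: [-0.1, 1.1, -0.3]
gripper_width: 0.001
grasp_force: 0.0
```

```bash
python3 - <<'E'
from h import *
to([.4398,-.0338,.066],82.2);print(bot.get_obs()["contact_force"])
E
```

```text
[ 0.4398 -0.0338  0.066 ] shift [0.0001 0.0002 0.0242] turn [ 0.002 -0.002  0.001]
[-0.12040714  1.13295265 -0.31759658]
```

Call:
servo_tool(motion=[[[0, 0, 0.008, 0, 0, 0, 0], [0, 0, 0.016, 0, 0, 0, 0], [0, 0, 0.02, 0, 0, 0, 0], [0, 0, 0.023, 0, 0, 0, 0], [0, 0, 0.0255, 0, 0, 0, 0], [0, 0, 0.0255, 0, 0, 0, 0], [0, 0, 0.0255, 0, 0, 0, 0]]])

```text
t: 4.6
eef_pos: [0.4398, -0.0337, 0.0657]
tool_rot: [-0.0, 0.068, 0.998, 0.001]
contact_force: [-7.1, 2.8, 22.0]
gripper_width: 0.005
grasp_force: 11.3
```

Call:
servo_tool(motion=[[[0, 0, -0.012, 0, 0, 0, 0], [0, 0, -0.025, 0, 0, 0, 0], [0, 0.02, -0.025, 0, 0, 0, 0], [0, 0.045, -0.025, 0, 0, 0, 0], [0, 0.07, -0.025, 0, 0, 0, 0], [0, 0.09, -0.025, 0, 0, 0, 0], [0, 0.104, -0.025, 0, 0, 0, 0], [0, 0.104, -0.025, 0, 0, 0, 0], [0, 0.104, -0.025, 0, 0, 0, 0], [0, 0.104, -0.017, 0, 0, 0, 0], [0, 0.104, -0.009, 0, 0, 0, 0], [0, 0.104, -0.005, 0, 0, 0, 0], [0, 0.104, -0.002, 0, 0, 0, 0], [0, 0.104, 0, 0, 0, 0, 0], [0, 0.104, 0, 0, 0, 0, 0], [0, 0.104, 0, 0, 0, 0, 0]]])

```text
t: 5.93
eef_pos: [0.4537, 0.0674, 0.0657]
tool_rot: [-0.001, 0.069, 0.998, -0.0]
contact_force: [-6.1, -2.5, 22.8]
gripper_width: -0.002
grasp_force: 11.1
```

```bash
python3 - <<'E'
from h import *
to([.471,-.3018,.15],42.07)
to([.471,-.3018,.0193],42.07)
E
```

```text
[ 0.471  -0.3018  0.15  ] shift [-0.0678 -0.3633 -0.0842] turn [-0.009 -0.012  8.006]
[ 0.471  -0.3018  0.0193] shift [-0.068  -0.3633  0.0465] turn [-0.009 -0.012  8.006]
```

Call:
servo_tool(motion=[[[0, 0, -0.03, 0, 0, 0, 0], [0, 0, -0.06, 0, 0, 0, 0], [-0.002, -0.01, -0.085, 0, 0, 0.4, 0], [-0.006, -0.035, -0.085, 0, 0, 0.8, 0.2], [-0.012, -0.065, -0.085, 0, 0, 1.5, 0.5], [-0.018, -0.095, -0.085, 0, 0, 2.2, 0.8], [-0.024, -0.13, -0.085, 0, 0, 3, 1], [-0.031, -0.165, -0.085, 0, 0, 3.8, 1], [-0.037, -0.2, -0.085, 0, 0, 4.6, 1], [-0.044, -0.235, -0.085, 0, 0, 5.4, 1], [-0.05, -0.27, -0.085, 0, 0, 6.2, 1], [-0.056, -0.3, -0.085, 0, 0, 6.9, 1], [-0.061, -0.327, -0.085, 0, 0, 7.4, 1], [-0.065, -0.348, -0.085, 0, 0, 7.8, 1], [-0.068, -0.363, -0.085, 0, 0, 8, 1], [-0.068, -0.363, -0.085, 0, 0, 8, 1], [-0.068, -0.363, -0.085, 0, 0, 8, 1], [-0.068, -0.363, -0.085, 0, 0, 8, 1], [-0.068, -0.363, -0.085, 0, 0, 8, 1]]])

```text
t: 7.52
eef_pos: [0.4723, -0.2986, 0.1495]
tool_rot: [-0.0, 0.404, 0.915, 0.001]
contact_force: [-0.0, 0.5, -0.3]
gripper_width: 1.0
grasp_force: 0.0
```

```bash
python3 - <<'E'
from h import *
o=bot.get_obs();print(o["t"],o["q"].round(3),o["joint_vel"].round(3),o["contact_force"])
to([.471,-.3018,.0193],42.07)
c=cam("wrist");cv2.imwrite("pics/w1.png",c["img"][:,:,::-1])
a=-.8365;R=np.array([[np.cos(a),-np.sin(a)],[np.sin(a),np.cos(a)]])
print(proj(c,np.c_[M4@R.T+[.471,-.3018],np.full(4,.008)]).round(1).tolist(), proj(c,[[.471,-.3018,.05]]))
E
```

```text
7.5167 [ 0.047  0.419  0.519  1.941 -0.273  0.851  1.449] [-0.004 -0.003  0.003 -0.004  0.002  0.    -0.001] [-0.03159672  0.51631287 -0.3431665 ]
[ 0.471  -0.3018  0.0193] shift [-0.0017 -0.0032  0.1302] turn [ 0.007 -0.014  0.054]
[[288.9, 154.0], [211.7, 153.6], [286.2, 215.7], [214.2, 215.4]] [[249.86857163 199.89874031]]
```

View pics/w1.png

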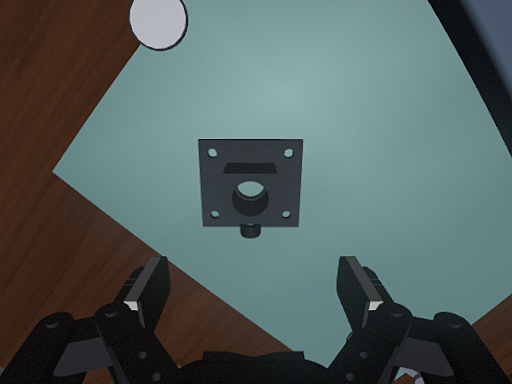

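The wrist view shows the flange holes at (212,153), (289,153), (214,214) and (286,214), within a pixel of my projection, so the socket pose holds. Descending to grasp.

Call:
servo_tool(motion=[[[-0.0017, -0.0032, 0.02, 0, 0, 0.05, 1], [-0.0017, -0.0032, 0.045, 0, 0, 0.05, 1], [-0.0017, -0.0032, 0.07, 0, 0, 0.05, 1], [-0.0017, -0.0032, 0.09, 0, 0, 0.05, 1], [-0.0017, -0.0032, 0.108, 0, 0, 0.05, 1], [-0.0017, -0.0032, 0.12, 0, 0, 0.05, 1], [-0.0017, -0.0032, 0.127, 0, 0, 0.05, 1], [-0.0017, -0.0032, 0.13, 0, 0, 0.05, 1], [-0.0017, -0.0032, 0.13, 0, 0, 0.05, 1], [-0.0017, -0.0032, 0.13, 0, 0, 0.05, 1]]])

```text
t: 8.4
eef_pos: [0.4714, -0.304, 0.0205]
tool_rot: [0.001, 0.407, 0.913, 0.0]
contact_force: [-0.1, -0.6, 0.2]
gripper_width: 1.0
grasp_force: 0.0
```

Call:
servo_tool(motion=[[[0, 0, 0, 0, 0, 0, 0.7], [0, 0, 0, 0, 0, 0, 0.6], [0, 0, 0, 0, 0, 0, 0.5], [0, 0, 0, 0, 0, 0, 0.4], [0, 0, 0, 0, 0, 0, 0.3], [0, 0, 0, 0, 0, 0, 0.2], [0, 0, 0, 0, 0, 0, 0], [0, 0, 0, 0, 0, 0, 0], [0, 0, 0, 0, 0, 0, 0], [0, 0, 0, 0, 0, 0, 0], [0, 0, 0, 0, 0, 0, 0], [0, 0, 0, 0, 0, 0, 0]]], grip_force=70)

```text
t: 9.4
eef_pos: [0.4716, -0.3039, 0.0207]
tool_rot: [0.001, 0.407, 0.913, 0.0]
contact_force: [-0.6, -0.1, 6.4]
gripper_width: 0.529
grasp_force: 72.8
```

```bash
python3 - <<'E'
from h import *
o=bot.get_obs();print(o["t"],o["contact_force"])
to([.471,-.3018,.0193],42.07)
E
```

```text
9.4 [-0.59275393 -0.13123783  6.43294398]
[ 0.471  -0.3018  0.0193] shift [0.002  0.001  0.0014] turn [ 0.011  0.014 -0.024]
```

Call:
servo_tool(motion=[[[0, 0, -0.008, 0, 0, 0, 0], [0, 0, -0.025, 0, 0, 0, 0], [0, 0, -0.05, 0, 0, 0, 0], [0, 0, -0.08, 0, 0, 0, 0], [0, 0, -0.11, 0, 0, 0, 0], [0, 0, -0.135, 0, 0, 0, 0], [0, 0, -0.145, 0, 0, 0, 0], [0, 0, -0.15, 0, 0, 0, 0], [0, 0, -0.15, 0, 0, 0, 0], [0, 0, -0.15, 0, 0, 0, 0]]])

```text
t: 10.23
eef_pos: [0.4701, -0.303, 0.1685]
tool_rot: [-0.001, 0.407, 0.913, 0.0]
contact_force: [-0.1, 0.8, -3.4]
gripper_width: 0.525
grasp_force: 72.4
```

```bash
python3 - <<'E'
from h import *
o=bot.get_obs();print(o["t"],o["contact_force"],o["torque"],o["grasp_force"],o["gripper_width"])
to([.6242,-.0068,.17],82.15)
c=cam("wrist");cv2.imwrite("pics/w2.png",c["img"][:,:,::-1])
E
```

```text
10.2333 [-0.10953528  0.83127408 -3.41412744] [ 0.00094326  0.00156228 -0.02647227] 72.35284566879272 0.5254032823630298
[ 0.6242 -0.0068  0.17  ] shift [ 0.1172  0.3126 -0.0015] turn [ 0.    -0.026 -8.037]
```

View pics/w2.png

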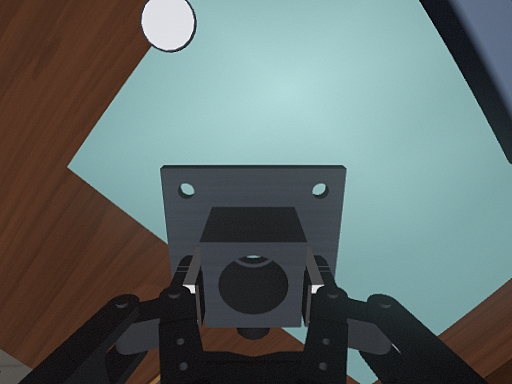

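The socket hangs cleanly in the gripper. Its front flange holes show at (187,190) and (320,190), and the filter is undisturbed at (168,22).

Call:
servo_tool(motion=[[[0.003, 0.009, 0, 0, 0, -0.2, 0], [0.01, 0.027, 0, 0, 0, -0.7, 0], [0.019, 0.05, 0, 0, 0, -1.3, 0], [0.029, 0.077, 0, 0, 0, -2.0, 0], [0.039, 0.104, 0, 0, 0, -2.7, 0], [0.049, 0.131, 0, 0, 0, -3.4, 0], [0.059, 0.158, 0, 0, 0, -4.1, 0], [0.069, 0.185, 0, 0, 0, -4.8, 0], [0.079, 0.212, 0, 0, 0, -5.5, 0], [0.089, 0.238, 0, 0, 0, -6.2, 0], [0.098, 0.262, 0, 0, 0, -6.8, 0], [0.106, 0.283, 0, 0, 0, -7.3, 0], [0.112, 0.299, 0, 0, 0, -7.7, 0], [0.1155, 0.309, 0, 0, 0, -7.9, 0], [0.117, 0.3126, 0, 0, 0, -8.037, 0], [0.117, 0.3126, 0, 0, 0, -8.037, 0], [0.117, 0.3126, 0, 0, 0, -8.037, 0], [0.117, 0.3126, 0, 0, 0, -8.037, 0], [0.117, 0.3126, 0, 0, 0, -8.037, 0]]])

```text
t: 11.87
eef_pos: [0.6247, -0.0095, 0.1699]
tool_rot: [-0.0, 0.07, 0.998, -0.0]
contact_force: [-0.4, -0.9, -3.5]
gripper_width: 0.529
grasp_force: 72.4
```

```bash
python3 - <<'E'
from h import *
o=bot.get_obs();print(o["t"],o["contact_force"],o["grasp_force"],o["gripper_width"],o["joint_vel"].round(3))
to([.6242,-.0068,.105],82.15)
E
```

```text
11.8667 [-0.4092887  -0.91553805 -3.50358798] 72.36054539680481 0.5285268170798183 [-0.002 -0.001 -0.005 -0.003 -0.002 -0.001  0.   ]
[ 0.6242 -0.0068  0.105 ] shift [0.0009 0.0027 0.0649] turn [-0.008 -0.002 -0.034]
```

Call:
servo_tool(motion=[[[0.001, 0.0027, 0.01, 0, 0, 0, 0], [0.001, 0.0027, 0.025, 0, 0, 0, 0], [0.001, 0.0027, 0.04, 0, 0, 0, 0], [0.001, 0.0027, 0.055, 0, 0, 0, 0], [0.001, 0.0027, 0.063, 0, 0, 0, 0], [0.001, 0.0027, 0.067, 0, 0, 0, 0], [0.001, 0.0027, 0.07, 0, 0, 0, 0], [0.001, 0.0027, 0.07, 0, 0, 0, 0], [0.001, 0.0027, 0.07, 0, 0, 0, 0]]])

```text
t: 12.62
eef_pos: [0.625, -0.0051, 0.1003]
tool_rot: [0.0, 0.069, 0.998, 0.0]
contact_force: [-0.1, 0.2, -2.3]
gripper_width: 0.53
grasp_force: 72.2
```

```bash
python3 - <<'E'
from h import *
o=bot.get_obs();print(o["t"],o["contact_force"],o["eef_pos"])
to([.6242,-.0068,.0917],82.15)
w=cam("wrist");s=cam("side");t=cam("top")
a=-.137;R=np.array([[np.cos(a),-np.sin(a)],[np.sin(a),np.cos(a)]]);L=M4@R.T+[.6222,-.0065]
for n,c in(("w",w),("s",s),("t",t)):
    for z in(.079,.087):print(n,z,proj(c,np.c_[L,np.full(4,z)]).round(1).tolist())
A=cv2.resize(s["img"][120:240,230:350],None,fx=3,fy=3,interpolation=2)
T=cv2.resize(t["img"][100:220,200:320],None,fx=3,fy=3,interpolation=2)
W=cv2.resize(w["img"],(480,360));
out=np.zeros((600,800,3),np.uint8);out[:300,:400]=cv2.resize(A[:,:],(400,300));out[:300,400:]=cv2.resize(T,(400,300));out[300:,:400]=cv2.resize(w["img"],(400,300))
cv2.imwrite("pics/m1.png",out[:,:,::-1])
E
```

```text
12.6167 [-0.09312831  0.22209395 -2.31266905] [ 0.62500347 -0.00505443  0.10031357]
[ 0.6242 -0.0068  0.0917] shift [ 0.0006 -0.0018  0.0086] turn [ 0.002  0.01  -0.006]
w 0.079 [[314.8, 186.8], [186.0, 186.9], [307.8, 281.2], [193.6, 281.3]]
w 0.087 [[317.6, 191.1], [182.9, 191.2], [309.9, 288.8], [191.3, 288.8]]
s 0.079 [[297.5, 180.4], [300.4, 199.5], [319.4, 179.6], [323.4, 198.7]]
s 0.087 [[297.7, 178.5], [300.7, 197.6], [319.7, 177.7], [323.7, 196.8]]
t 0.079 [[237.5, 155.1], [267.7, 158.5], [240.6, 130.1], [270.4, 133.5]]
t 0.087 [[237.4, 154.3], [267.9, 157.7], [240.5, 129.1], [270.6, 132.4]]
```

View pics/m1.png

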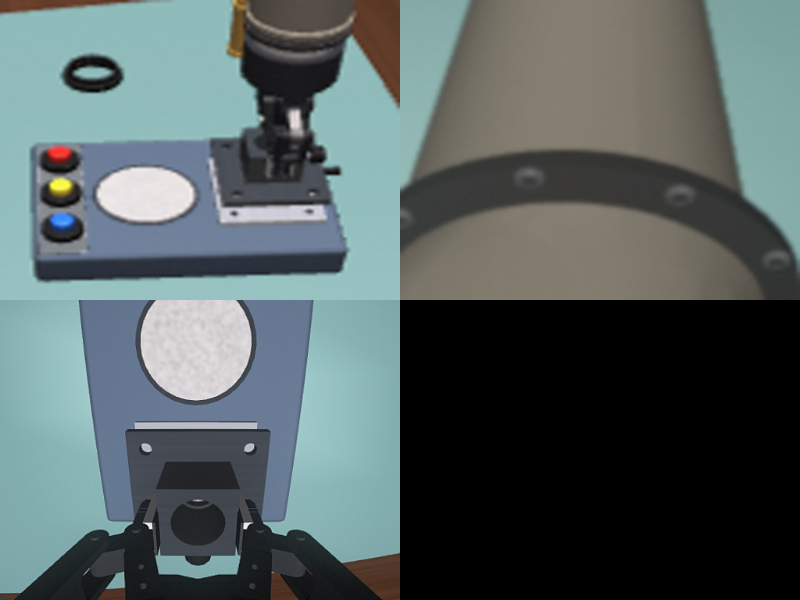

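Side (top left): the socket is level over the face, with hole1 and hole3 near (301,197) and (324,197) full-frame, about where I projected them. In the wrist view the front holes sit about 3 px right of target, roughly 1.8 mm along tool y. The top view is blocked by the arm. Next I'll refine by subpixel and then lower.

```bash
cat >> h.py <<'E'
Rb=np.array([[np.cos(-.137),np.sin(.137)],[-np.sin(.137),np.cos(-.137)]])
def check(dz):
    "dz: TCP height above underside; residual of the held socket in base axes, mm"
    w=cam("wrist");s=cam("side");zu=bot.get_obs()["eef_pos"][2]-dz;print("underside",zu.round(4))
    g=w["img"].min(2).astype(float)
    h=np.array([rc(g,p,9) for p in([187,190],[320,190])]);P=onz(w,h,zu+.004)[:,:2]
    T=np.array([[.6222,-.0065]])+M4@Rb.T
    hh=h[::-1];P=P[::-1];d=(P-T[:2])@Rb*1000;v=P[0]-P[1]
    print("wrist",hh.round(1).tolist(),d.round(2).tolist(),"span",np.linalg.norm(v).round(4),"yaw",(np.arctan2(-v[0],v[1])).round(4))
    gs=s["img"].min(2).astype(float)
    for i in(0,1,3):
        q=proj(s,np.r_[T[i],zu+.008])[0];h=rc(-gs,q,3);p=onz(s,h,zu+.008)[0,:2];print("side",i,h.round(1),((p-T[i])@Rb*1000).round(2))
E
python3 - <<'E'
from h import *
check(.0207)
E
```

```text
underside 0.0796
wrist [[318.6, 188.6], [187.1, 188.7]] [[-0.22, 1.35], [-0.24, 1.68]] span 0.0737 yaw -0.1372
side 0 [297.4 177.8] [-0.47  2.1 ]
side 1 [300.5 196.8] [-0.07  2.47]
side 3 [322.4 200.5] [ -6.05 -13.86]
```

Call:
servo_tool(motion=[[[-0.0002, -0.001, 0.002, 0, 0, 0, 0], [-0.0002, -0.0018, 0.004, 0, 0, 0, 0], [-0.0002, -0.0018, 0.006, 0, 0, 0, 0], [-0.0002, -0.0018, 0.008, 0, 0, 0, 0], [-0.0002, -0.0018, 0.0086, 0, 0, 0, 0], [-0.0002, -0.0018, 0.0086, 0, 0, 0, 0], [-0.0002, -0.0018, 0.0086, 0, 0, 0, 0], [-0.0002, -0.0018, 0.0086, 0, 0, 0, 0], [-0.0002, -0.0018, 0.0086, 0, 0, 0, 0]]])

```text
t: 13.62
eef_pos: [0.6246, -0.0067, 0.0913]
tool_rot: [0.0, 0.069, 0.998, 0.0]
contact_force: [0.0, 0.4, -2.2]
gripper_width: 0.527
grasp_force: 72.2
```

```bash
python3 - <<'E'
from h import *
check(.0207);o=bot.get_obs();print(o["t"],o["contact_force"],o["eef_pos"],o["tool_rot"],o["gripper_width"],o["joint_vel"].round(3))
c=cam("side");cv2.imwrite("pics/s3.png",cv2.resize(c["img"][150:240,230:350],None,fx=6,fy=6,interpolation=2)[:,:,::-1])
E
```

```text
underside 0.0706
wrist [[318.6, 188.6], [187.1, 188.6]] [[-0.55, -0.53], [-0.58, -0.14]] span 0.0736 yaw -0.1373
side 0 [297.3 180.5] [-0.58  0.15]
side 1 [300.1 200.3] [-1.09 -2.48]
side 3 [323.7 199.1] [ 0.62 -1.03]
13.7167 [-0.18783319  0.82070773 -3.17395319] [ 0.62457926 -0.00676358  0.09129563] [8.50943902e-05 6.86226939e-02 9.97642681e-01 2.39655207e-05] 0.5249996614435593 [ 0.001  0.    -0.002 -0.001 -0.     0.001  0.002]
```

View pics/s3.png

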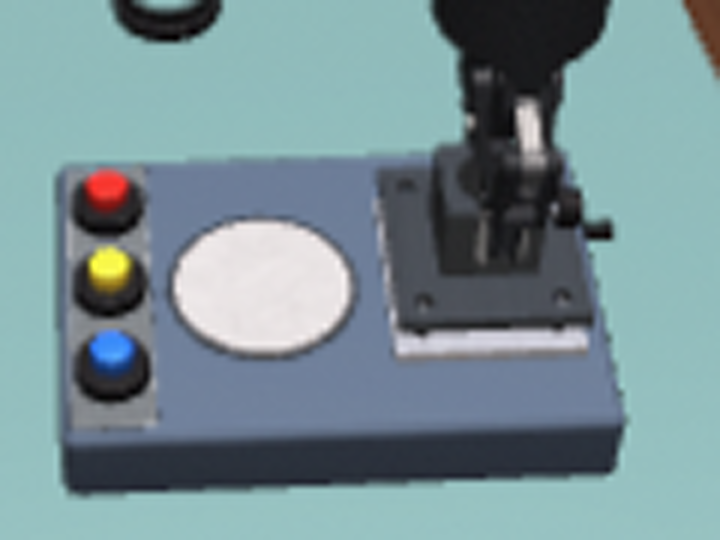

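The side view shows the socket level over the face with the knob to the rear. The flange holes at crop (422,302) and (562,297) are in line, with a clear gap beneath. One last half-millimetre trim, then hold.

Call:
servo_tool(motion=[[[-0.0004, 0.0003, -0.0004, 0, 0, 0, 0], [-0.0004, 0.0003, -0.0004, 0, 0, 0, 0], [-0.0004, 0.0003, -0.0004, 0, 0, 0, 0], [-0.0004, 0.0003, -0.0004, 0, 0, 0, 0], [-0.0004, 0.0003, -0.0004, 0, 0, 0, 0], [-0.0004, 0.0003, -0.0004, 0, 0, 0, 0]]])

```text
t: 14.27
eef_pos: [0.6249, -0.0065, 0.0916]
tool_rot: [-0.0, 0.069, 0.998, 0.0]
contact_force: [-0.3, 0.3, -3.2]
gripper_width: 0.529
grasp_force: 72.2
```

```bash
python3 - <<'E'
from h import *
check(.0207);o=bot.get_obs();print(o["t"],o["eef_pos"],o["joint_vel"].round(3))
print(bot.hand_in())
E
```

```text
underside 0.0709
wrist [[318.6, 188.6], [187.1, 188.6]] [[-0.28, -0.27], [-0.3, 0.11]] span 0.0736 yaw -0.1373
side 0 [297.4 180.4] [-0.34  0.05]
side 1 [301.1 203.9] [ -0.12 -15.78]
side 3 [323.7 199.4] [ 0.32 -2.64]
14.3667 [ 0.62491703 -0.00647154  0.09155711] [-0.    -0.001 -0.    -0.    -0.001  0.     0.001]
the job is handed in; nothing more can be done
None
```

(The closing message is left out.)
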